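# Close a sample cell without crossing the thread

### The arm

A 6-joint arm with a two-finger parallel gripper is mounted at the origin on the work surface. World frame = base frame: x ahead of the robot, y to its left, z up, the work surface at z = 0. Lengths are in m, angles in rad, forces in N, time in s.
With the tool pointing down it reaches from about 0.25 to 0.775 m from the base axis. Payload 4 kg.
Tool frame: the origin (TCP) lies at the very end of the fingers, on their centre line; the grasp point (between the pads) lies 19 mm behind it; z points along the fingers, y is the line along which they close (so a half turn about z gives the same grasp; the last joint's range is limited). The gripper opens to 85 mm and grips with 20 to 120 N. Pads are 22 mm wide; open, the fingers measure 114 mm over their backs; the gripper's body (76 mm by 85 mm) begins 54 mm behind the grasp point. The pads swing forward as they close: fully open they stand 13 mm farther back than shut.
Start: joints at [1.234, 0.087, 1.371, -0, 1.684, -0.103], TCP at [0.127, 0.535, 0.231] pointing down, gripper open.
Joint ranges: [-3.1, 3.1], [-0.76, 2.03], [0.27, 2.55], [-1.08, 4.22], [0.17, 2.65], [-2.57, 2.57]. Speed limits (rad/s): [2.79, 2.79, 3.14, 3.14, 3.14, 3.14].

### API

Orientations are given as a unit quaternion [w, x, y, z].
In Python, from plant import robot, eoat, kin, status, viewer, workorder gives the robot as it stands. Calls block until the motion is done:
- robot.move_ptp(position, orientation): joint-space move of the TCP to a pose.
- robot.move_l(position, orientation=None, vel=0.15, guard=None): straight line of the TCP; orientation=None keeps the orientation; vel is the mean speed in m/s. With guard (N) it stops when the force on the tool has changed by that much, and returns True; else False.
- robot.set_joints(angles): joint-space move.
- eoat.command_gripper(opening, newtons=None): opening from 0.0 (shut) to 1.0 (fully open); newtons is the grip in N (None keeps the last); returns when the fingers have stopped.
- robot.sleep(seconds).
- kin.inverse_kinematics(position, orientation): joint angles nearest the present ones, or None.
- status.read_state(): the state.
- viewer.snapshot(name): name is "side" or "top"; returns a dict with "frame" (420x560x3 uint8, blue, green, red), "range_z" (420x560 float32, m along the optical axis (not along the pixel's ray), 0 where there is no reading), "intrinsics" (3x3 intrinsics, pixels), "dist" ([k1, k2, p1, p2, k3] as OpenCV has them; the pictures are not rectified), "position" and "attitude" of the camera in the world. Camera axes: x right, y down, z forward; pixel columns grow to the right and rows downward; lengths in m; the calibration is good to about 2 mm. A picture is of the moment at which its call begins.
A pose or a line that the arm cannot do raises robot.IKError and nothing moves.
- workorder.sign_off(): hands the job in; it is judged then, once.
Trained networks look in a picture, given as the dict that the camera call returned (one of the last four; its "shot" number tells which), for a name from the list of things; names that differ only in an ending like _2 or _b are one class to them, and where a whole thing is asked for, a point or a joint stands for the part that bears it (a point fixed in the world has none). Each returns a list of dicts, best first, with "score" (0 to 1); they miss things now and then, are a little off and sometimes report something else, mostly with a low value. They report only what shows in the picture. A call takes as long as a camera call. They do not tell look-alikes from the thing itself.
- viewer.find_in(query, picture): "at" ([row, column] as shares, 0 to 1, of the picture: columns of its width, rows of its height, amid what is visible of it).
The state is a dict: "time_s": time; "joint_pos": joint angles; "dq": joint speeds; "tau": joint torques, N m; "position": TCP position; "tool_rot": TCP orientation; "force": force on the tool from outside, world axes, zero at the start; "ft_torque": the same for the moment, N m; "opening": opening from 0.0 (shut) to 1.0 (fully open); "gripper_force": force on a finger pad.
Only numpy, scipy, OpenCV 4.12 (cv2) and the standard library are available. Lean on these libraries where they do the work, as an engineer would, in place of code of your own. Each camera call takes 0.05 s, during which the arm holds its last target. There are 200 camera calls.

### The job

Close one of the two sample cells with the T-handled closure that stands in the low parking block between two side walls: put its foot through the cell's slot until the collar sits down, start it gently clockwise, and turn it a full quarter turn so that the foot locks under the lips. One of the two cells (they look alike) has a damaged thread that binds soon after the start: if you feel it bind, do not force it; turn back, lift the closure out and close the other cell instead. Do not knock over the vials and jars.

Things in the scene. Friction and masses are not known exactly. Their poses are not given: they have to be found in the camera images.
- closure: Steel closure, 58 high, 0.16 kg (varies), origin at the centre of the foot's underside, z up along its axis. Foot: hammer-head bar 30 (x) x 12 (y) x 8 high, chamfered below; shank 11 diameter; collar 34 diameter, z = 20 to 26; stem 16 diameter; black bar handle 56 (x) x 20 (y) x 18 high, z = 40 to 58, parallel to the foot. Half-turn symmetric about z.
- cell_1: Sample cell: fixed aluminium block 84 x 84 x 50 high, origin at the centre of its underside, z up. On its axis a slot 36 (along x) by 18 (y) through the 9 thick top lip, wider cavity below. A rim 4 high, 40 across inside, round the slot centres the collar. Guard posts at y = 35 to 42 and -35 to -42, 32 wide in x, to 90 above the bench.
- cell_2: The other cell, exactly like cell_1 outside; they swap places and either may be the damaged one. Posts: a gripper holding the handle by its two ends turns only some 50 deg before hitting them; held across its 20 width it turns all the way.
- mouth_1 (a point): Centre of cell_1's slot, at the block's top (z = 50). The closure enters with its x along the cell's x, either way round, and seats with the collar on the top, closure origin 20 below this point. Seated, it turns clockwise from above to a stop at about 105 deg; counter-clockwise it stops at about 15 deg. Sound thread: nearly free, under 0.05 N m.
- mouth_2 (a point): The same point of cell_2. Damaged thread (in one of the two): springy resistance starts about 15 to 20 deg from the slot's line and rises 1.5 N m per rad: 0.1 N m (some 8 N at the foot) 4 deg later, forced at 0.3 N m and up; it cannot pass about 50 deg and springs back. Turn back to the slot's line to lift out.
- park: Fixed grey plastic block 84 x 84 x 26 high, origin at the centre of its underside. The closure hangs in a slot (36 along x by 18) in its middle, collar on top, handle along the block's x, closure origin 6 above the bench. Two walls 50 long in x, at y = +19 to +26 and -19 to -26, reach 64 high, level with the handle's top: the handle can be taken only by its ends, 56 apart along x.
- vial_1: Amber vial with black cap, 24 diameter, 48 high, standing loose; origin at its underside.
- vial_2: Same as vial_1.
- jar_1: Clear jar with white cap, 32 diameter, 60 high, standing loose; origin at its underside.
- jar_2: Same as jar_1.
Not all that is in view belongs to the job. There is more than one size of the closure; the job needs the middle-sized. What is shaped like the cell_2 but red is not meant.

How it is judged:
At the end, for the whole second after the job is handed in: The closure sits upright (within 0.15 rad) on a cell, within 8 mm of its axis and within 4 mm above full seating (6 mm below), turned at least 1.2 rad (69 deg) from the slot's line, released and at rest (((horizontal distance between closure and cell_1 below 0.008 m and z of closure in the frame of cell_1 between 0.024 and 0.034 m and angle between the x axis of closure and the x axis of cell_1, either way round above 1.2 rad) or (horizontal distance between closure and cell_2 below 0.008 m and z of closure in the frame of cell_2 between 0.024 and 0.034 m and angle between the x axis of closure and the x axis of cell_2, either way round above 1.2 rad)) and angle between closure's own z axis and vertical below 0.15 rad and linear speed of closure below 0.02 m/s); the robot touches nothing.
It fails at once if the closure is forced or rammed: contact force between closure and a cell above 30 N (contact force between closure and cell_1 above 30 N or contact force between closure and cell_2 above 30 N).
It fails at once if a vial or jar is knocked over (tilted more than 0.6 rad) (angle between any of vial_1, vial_2, jar_1, jar_2's own z axis and vertical above 0.6 rad).
It also fails if it takes over 72 s, if anything falls off the work surface, if the arm or the gripper's body presses on something with over 40 N, if the wrist force passes 120 N, or if a joint passes its speed limit or range.

## Working session

There is one attempt and no reset: what is moved stays moved. The work goes in short steps, each a Python script; the robot and the scene stay as the last script left them, time stands still between calls to the robot, and variables do not carry over. Pictures are saved under pics/ and viewed, at most 10 in all, crops included, and the job is handed in when it is done.

```bash
ls; mkdir -p pics
python3 - <<'E'
from plant import robot,eoat,kin,status,viewer
import cv2,pickle
for n in("top","side"):
    s=viewer.snapshot(n); cv2.imwrite(f"pics/{n}0.png",s["frame"]); pickle.dump(s,open(f"{n}0.pkl","wb"))
    print(n,s["position"],s["attitude"],s["intrinsics"],s["dist"])
    for q in("closure","cell_1","park","vial_1","jar_1"):
        print(q,[(round(d["score"],2),[round(float(d["at"][0])*420),round(float(d["at"][1])*560)]) for d in viewer.find_in(q,s)])
print(status.read_state())
E
```

```text
pics
top [0.46307864 0.02619671 0.8469975 ] [-0.03061025  0.70868761 -0.7031728   0.04871238] [[427.14027272   0.         279.35489614]
 [  0.         427.14027272 209.24398068]
 [  0.           0.           1.        ]] [-0.127437  0.        0.        0.        0.      ]
closure [(0.96, [228, 143]), (0.81, [171, 145]), (0.58, [289, 151])]
cell_1 [(0.9, [241, 277]), (0.75, [219, 402]), (0.61, [146, 407])]
park [(0.73, [227, 157]), (0.67, [227, 146]), (0.4, [299, 358])]
vial_1 [(0.69, [303, 210]), (0.63, [301, 358])]
jar_1 [(0.69, [149, 237]), (0.53, [146, 327])]
side [0.21149205 0.60893693 0.47587025] [ 0.13249113 -0.21348229  0.84174271 -0.47785   ] [[405.42559569   0.         280.53157125]
 [  0.         405.42559569 210.33868913]
 [  0.           0.           1.        ]] [0.01525158 0.         0.         0.         0.        ]
closure [(0.91, [293, 166]), (0.87, [324, 291]), (0.67, [297, 225])]
cell_1 [(0.86, [169, 289]), (0.68, [182, 338]), (0.64, [234, 308])]
park [(0.88, [319, 221])]
vial_1 [(0.62, [298, 332]), (0.56, [195, 253]), (0.53, [214, 385])]
jar_1 [(0.88, [193, 256]), (0.66, [234, 205])]
{'time_s': 0.6, 'joint_pos': array([ 1.23390640e+00,  8.71738621e-02,  1.37063936e+00,  1.15333470e-05,
        1.68358741e+00, -1.03106385e-01]), 'dq': array([ 0.00202567, -0.00078675, -0.00113494,  0.00073734,  0.00072334,
        0.00125518]), 'tau': array([-1.13885530e-03, -3.51456428e+01, -3.13263810e+01, -1.30533040e-04,
        5.55396309e-04, -3.53532243e-06]), 'position': array([0.12743068, 0.53507588, 0.23138599]), 'tool_rot': array([1.53603274e-05, 1.16625111e-01, 9.93176004e-01, 9.49470096e-05]), 'force': array([ 0.25806569,  0.32969001, -0.26978803]), 'ft_torque': array([ 0.01867294, -0.05699927, -0.00610637]), 'gripper_force': 0.0, 'opening': 1.0007939365497587}
```

View pics/top0.png

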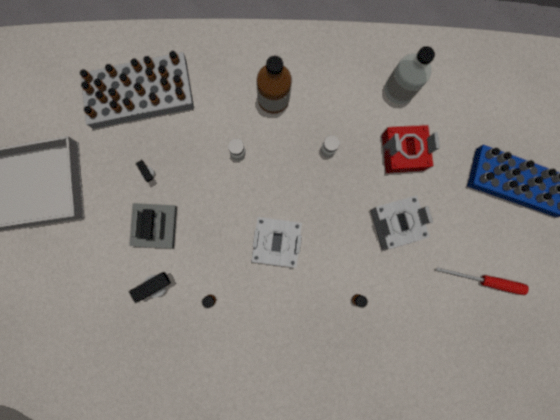

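View pics/side0.png

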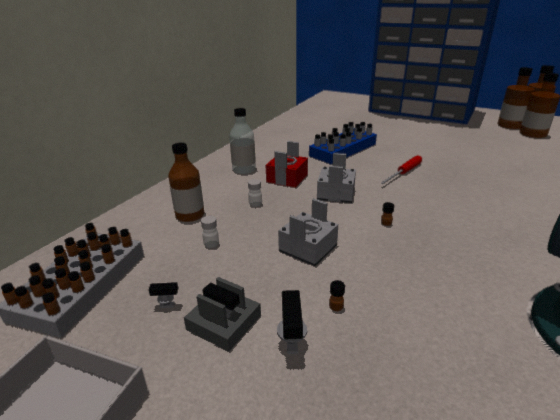

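Top view: the park block is at about (226,153) with the middle-sized closure in it, beside the small one (171,145) and large one (287,151). The cells are at about (242,277) and (222,402), and the red decoy is at (148,408). The jars are at (149,237) and (146,330), the vials at (301,209) and (300,360).

```bash
cat > h.py <<'E'
import numpy as np,cv2
from scipy.spatial.transform import Rotation as R
def cloud(s):
    K,d=s["intrinsics"],np.array(s["dist"]);h,w=s["range_z"].shape
    v,u=np.mgrid[:h,:w];uv=np.stack([u,v],-1).reshape(-1,1,2).astype(np.float64)
    n=cv2.undistortPoints(uv,K,d).reshape(h,w,2)
    z=s["range_z"];c=np.dstack([n*z[...,None],z])
    q=s["attitude"];P=c@R.from_quat([q[1],q[2],q[3],q[0]]).as_matrix().T+s["position"]
    P[z==0]=np.nan
    return P
def rect(p):
    (cx,cy),(w,h),a=cv2.minAreaRect((p[:,:2]*1000).astype(np.float32))
    return np.round([cx,cy,w,h,a],1)
E
python3 - <<'E'
from h import *
import pickle
T=pickle.load(open("top0.pkl","rb"));S=pickle.load(open("side0.pkl","rb"))
P=cloud(T);Q=cloud(S)
print("table z",np.nanmedian(P[330:380,250:350,2]))
A=np.vstack([P.reshape(-1,3)]);B=Q.reshape(-1,3)
for n,(r,c) in dict(park=(226,153),cA=(242,277),cB=(222,402),red=(148,410),j1=(149,237),j2=(146,330),v1=(301,209),v2=(300,360),big=(287,151),small=(171,145)).items():
    p=P[r,c]; print(n,p.round(3))
    for nm,X in(("top",A),("side",B)):
        m=X[(np.hypot(X[:,0]-p[0],X[:,1]-p[1])<(.068 if n[0] in"pcr" else .045))]
        hist=np.histogram(m[:,2],np.arange(.005,.11,.005))[0]; print(" ",nm,hist)
        bands=dict(park=[(.02,.032),(.054,.075)],cA=[(.044,.053),(.07,.1)],cB=[(.044,.053),(.07,.1)]).get(n,[(.03,.1)])
        for lo,hi in bands:
            k=m[(m[:,2]>lo)&(m[:,2]<hi)]
            if len(k)>5: print("   ",lo,len(k),rect(k),k.mean(0).round(4),np.median(k[:,2]).round(4))
for n,S_,c in(("top",T,[(226,153),(242,277),(222,402)]),):
    ims=[cv2.resize(S_["frame"][r-33:r+33,q-33:q+33],(264,264),interpolation=cv2.INTER_CUBIC) for r,q in c]
    cv2.imwrite("pics/crop.png",np.clip(np.hstack(ims)*1.4,0,255))
E
```

```text
table z 0.0008165254396760857
park [0.519 0.243 0.049]
  top [ 28  24  25 138 880  69  42  37  42  65  61 337 208   0   0   0   0   0
   0   0]
    0.02 1042 [522.6 252.6  86.4  83.5  87.5] [0.5206 0.245  0.0267] 0.0267
    0.054 620 [522.8 252.5  53.   54.7  87.7] [0.5226 0.2516 0.0636] 0.0643
  side [ 168  197  193  239 1028  115   80   73  103  180  223  659   29    0
    0    0    0    0    0    0]
    0.02 1319 [521.8 253.5  85.9  84.9  87.2] [0.5084 0.2681 0.0259] 0.026
    0.054 953 [521.5 254.   53.7  56.3  87.2] [0.5197 0.2564 0.0617] 0.0632
cA [0.493 0.009 0.007]
  top [ 159    3    0    1    0    1    0    1  477 1164   77    5    2    9
    3    5   68   77    0    0]
    0.044 1463 [491.6  10.9  83.9  84.1  82.8] [0.4909 0.0111 0.0506] 0.0506
    0.07 162 [491.7  11.1  83.8  32.   82.6] [0.4912 0.0093 0.0887] 0.0898
  side [120 124 118 129 137 131 128 148 513 339  65  68  72  74  72  69 115   9
   0   0]
    0.044 798 [491.8  12.6  85.7  85.8  83. ] [0.4822 0.017  0.0493] 0.0495
    0.07 339 [492.   13.2  85.5  33.2  83.3] [0.4909 0.0183 0.0813] 0.0817
cB [ 0.534 -0.242 
[... 2411 characters left out ...]
[406.6 242.4  41.9  73.8  30. ] [0.4066 0.2398 0.0695] 0.0756
  side [ 36  87   1   0   6 188  10   0   0  14  55  52  54 272 476   0   0   0
   0   0]
    0.03 1121 [406.5 243.4  41.8  74.6  28.3] [0.4023 0.2516 0.0657] 0.0746
small [0.625 0.264 0.046]
  top [  2   0   6  22   0   5  10  61 130   0   0   0   0   0   0   0   0   0
   0   0]
    0.03 206 [626.5 266.9  43.6  16.6  32.8] [0.6262 0.2662 0.0448] 0.0456
  side [ 46   0  38  67  17  46  67 147  91   0   0   0   0   0   0   0   0   0
   0   0]
    0.03 351 [626.  269.   43.7  18.8  30.4] [0.6235 0.2711 0.0415] 0.0436[ WARN:0@0.246] global loadsave.cpp:1063 imwrite_ Unsupported depth image for selected encoder is fallbacked to CV_8U.
```

View pics/crop.png

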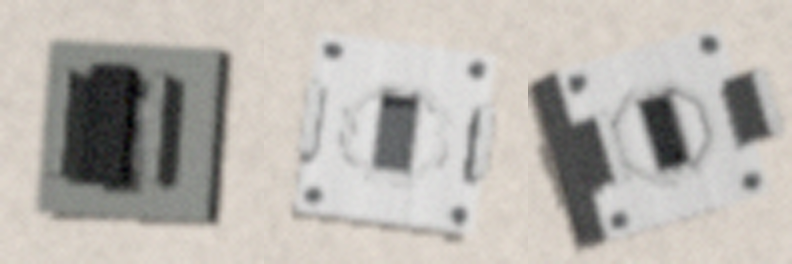

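Crop, left to right: the park closure's handle runs near-vertically in the picture (about world x). Cell A's posts are left and right with x yaw about -7°, cell B's x yaw is about +16°, and the slots agree with the post-based yaws. Next I grasp the closure and lift it.

```bash
cat >> h.py <<'E'
from plant import robot,eoat,kin,status,viewer
PARK=(.5222,.2530,-2.6);CA=(.4917,.0118,-7.1);CB=(.5312,-.2282,16.2)
def Q(th):
    a=np.radians((th+90)/2);return [0,np.cos(a),np.sin(a),0]
def st(tag=""):
    s=status.read_state();print(tag,"t%.2f"%s["time_s"],s["position"].round(4),"F",s["force"].round(2),"M",s["ft_torque"].round(3),"op%.3f gf%.1f q6 %.2f"%(s["opening"],s["gripper_force"],s["joint_pos"][5]));return s
E
python3 - <<'E'
from h import *
for n,(x,y,a) in(("P",PARK),("A",CA),("B",CB)):
    for th in(a,a+180,a-40,a+140,a+90-40,a-90,a-90-40, a-180,a-190,a+90,a-10):
        q=kin.inverse_kinematics([x,y,.06],Q(th));print(n,th,None if q is None else np.round(q[5],2))
E
python3 - <<'E'
from h import *
x,y,a=PARK
# choose yaw representation
robot.move_ptp([x,y,.12],Q(a));st("above")
print(robot.move_l([x,y,.031],vel=.08,guard=6));st("down")
eoat.command_gripper(.3,35);st("gripped")
print(robot.move_l([x,y,.13],vel=.08));s=st("lift")
import pickle
for n in("top","side"):
    p=viewer.snapshot(n);cv2.imwrite(f"pics/{n}1.png",p["frame"]);pickle.dump(p,open(f"{n}1.pkl","wb"))
E
```

```text
P -2.6 0.4
P 177.4 None
P -42.6 1.1
P 137.4 -2.04
P 47.400000000000006 -0.47
P -92.6 1.97
P -132.6 None
P -182.6 None
P -192.6 None
P 87.4 -1.17
P -12.6 0.57
A -7.1 0.03
A 172.9 None
A -47.1 0.73
A 132.9 -2.41
A 42.900000000000006 -0.84
A -97.1 1.6
A -137.1 2.3
A -187.1 None
A -197.1 None
A 82.9 -1.54
A -17.1 0.21
B 16.2 -0.79
B 196.2 2.36
B -23.8 -0.09
B 156.2 None
B 66.2 -1.66
B -73.8 0.78
B -113.8 1.48
B -163.8 2.36
B -173.8 2.53
B 106.2 -2.36
B 6.199999999999999 -0.61
above t2.41 [0.5219 0.254  0.1205] F [0.39 1.26 0.59] M [-0.036 -0.021 -0.025] op1.000 gf0.0 q6 0.40
False
down t3.67 [0.5228 0.2532 0.0318] F [-0.42 -0.67  0.04] M [-0.012  0.006 -0.003] op0.995 gf0.0 q6 0.40
gripped t4.06 [0.5226 0.2532 0.0317] F [0.16 0.22 2.14] M [-0.008  0.057  0.008] op0.647 gf37.7 q6 0.40
False
lift t5.45 [0.5217 0.2528 0.129 ] F [-0.13 -0.31 -2.15] M [ 0.001 -0.041 -0.029] op0.653 gf37.4 q6 0.40
```

Run:
```python
from h import *
import pickle
x,y,a=CA
s=status.read_state()
robot.move_ptp([x,y,.135],Q(a));robot.sleep(.3);s=st("above A")
p=viewer.snapshot("side");pickle.dump(p,open("side2.pkl","wb"))
P=cloud(p).reshape(-1,3)
m=P[(np.hypot(P[:,0]-x,P[:,1]-y)<.03)&(P[:,2]>.095)&(P[:,2]<.17)]
print(np.histogram(m[:,2],np.arange(.095,.17,.005))[0])
c=np.cos(np.radians(a));sn=np.sin(np.radians(a))
for lo,hi in((.098,.113),(.122,.132)):
    k=m[(m[:,2]>lo)&(m[:,2]<hi)];d=k[:,:2]-s["position"][:2]
    l=np.c_[d@[c,sn],d@[-sn,c]]*1000
    print(lo,len(l),np.percentile(l,[2,50,98],axis=0).round(1).tolist() if len(l) else "")
im=p["frame"][100:310,200:420];cv2.imwrite("pics/s2.png",cv2.resize(im,None,fx=2.5,fy=2.5,interpolation=cv2.INTER_CUBIC))
```

```text
above A t6.81 [0.4919 0.0128 0.1349] F [-0.11 -0.2  -0.42] M [-0.046 -0.01  -0.005] op0.653 gf37.4 q6 0.03
[  0   0   4  27  57  10   7  79  47  32  20  64  67  71 153]
0.098 17 [[-14.8, -2.5], [-2.3, 4.4], [11.8, 6.7]]
0.122 19 [[-16.2, -0.3], [-6.0, 8.1], [5.7, 14.8]]
```

View pics/s2.png

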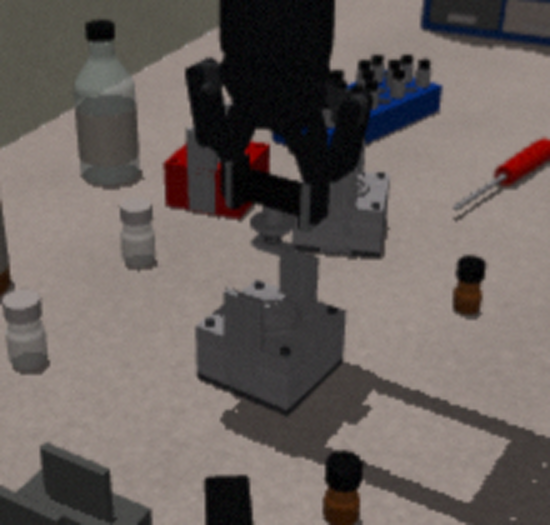

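The crop shows the closure held upright at the handle ends, above cell A and clear of the posts. The foot is centred to about 1 mm, so I insert it now.

Run:
```python
from h import *
x,y,a=CA
robot.move_l([x,y,.085],vel=.05);st("pre")
g=robot.move_l([x,y,.054],vel=.012,guard=3);print(g);st("down")
robot.sleep(.2);st()
```

```text
pre t8.01 [0.4921 0.0118 0.0855] F [ 0.69 -0.23 -1.99] M [-0.001 -0.028  0.014] op0.649 gf37.4 q6 0.03
True
down t10.19 [0.4917 0.0118 0.0557] F [-0.69 -0.84  4.96] M [ 0.024 -0.011 -0.044] op0.652 gf38.0 q6 0.03
 t10.39 [0.4917 0.0118 0.0557] F [-0.45  0.44  5.83] M [ 0.028 -0.02   0.002] op0.648 gf38.1 q6 0.03
```

```bash
cat >> h.py <<'E'
def turn(x,y,z,a0,a1,step=3,lim=.1,vel=.01,zero=None):
    def mz(n=8):
        v=[]
        for _ in range(n): robot.sleep(.02);s=status.read_state();v.append(np.r_[s["force"],s["ft_torque"]])
        return np.mean(v,0)
    z0=mz(); th=a0; sg=np.sign(a1-a0)
    while abs(a1-th)>1e-6:
        th+=sg*min(step,abs(a1-th)); robot.move_l([x,y,z],Q(th),vel=vel)
        d=mz()-z0; print("%.0f"%(th-a0),"F",d[:3].round(1),"Mz %.3f"%d[5])
        if abs(d[5])>lim: print("BIND");break
    return th
E
python3 - <<'E'
from h import *
x,y,a=CA
robot.move_l([x,y,.0561],vel=.01);st()
th=turn(x,y,.0561,a,a-32)
st()
E
```

```text
t10.79 [0.4914 0.0118 0.0557] F [0.88 0.24 0.98] M [-0.051  0.011 -0.018] op0.651 gf37.5 q6 0.03
-3 F [ 0.3  0.  -1.3] Mz -0.006
-6 F [ 0.2  0.  -2.3] Mz -0.006
-9 F [ 0.1 -0.1 -2. ] Mz 0.028
-12 F [ 0.1 -0.1 -2. ] Mz 0.004
-15 F [-0.2 -0.2 -2.3] Mz 0.001
-18 F [-0.3 -0.3 -2. ] Mz -0.003
-21 F [ 0.1 -0.4 -2.2] Mz -0.001
-24 F [ 0.4 -0.2 -2.2] Mz 0.015
-27 F [-0.3  0.1 -2. ] Mz 0.004
-30 F [ 0.2 -0.1 -2.2] Mz 0.002
-32 F [-0.3 -0.3 -2.4] Mz 0.010
 t15.14 [0.4917 0.0118 0.0561] F [ 0.25  0.74 -2.74] M [ 0.033 -0.029  0.036] op0.646 gf37.4 q6 0.59
```

The thread is free to 32°, so cell A is sound. Next I regrasp across the handle's width.

Run:
```python
from h import *
import pickle
x,y,a=CA;h=a-32
eoat.command_gripper(.85);st("released")
robot.move_l([x,y,.13],vel=.1)
eoat.command_gripper(.36)
robot.move_ptp([x,y,.13],Q(h+90));s=st("rot")
p=viewer.snapshot("side");cv2.imwrite("pics/s3.png",p["frame"][120:300,200:420].repeat(3,0).repeat(3,1))
print(robot.move_l([x,y,.063],vel=.05,guard=4));st("down")
eoat.command_gripper(.05,30);st("grip")
turn(x,y,.063,h+90,h+90-62,step=6,lim=.12,vel=.015);st("turned")
```

```text
released t15.46 [0.492  0.0118 0.0565] F [-0.2   0.75 -0.  ] M [ 0.04   0.021 -0.021] op0.849 gf0.0 q6 0.59
rot t18.23 [0.4917 0.0118 0.13  ] F [ 0.58 -0.43 -0.12] M [ 0.039  0.058 -0.003] op0.367 gf0.0 q6 -0.98
False
down t19.77 [0.4921 0.0118 0.0635] F [-0.54 -0.33  0.  ] M [-0.019 -0.004 -0.014] op0.363 gf0.0 q6 -0.98
grip t20.01 [0.492  0.0118 0.0635] F [-0.31 -0.58  1.99] M [-0.005  0.068  0.056] op0.229 gf32.7 q6 -0.98
-6 F [-0.1  0.2  1.6] Mz -0.010
-12 F [0.3 0.5 2.9] Mz -0.027
-18 F [0.2 0.2 2.6] Mz -0.032
-24 F [0.1 0.1 2.8] Mz -0.037
-30 F [ 0.3 -0.1  2.4] Mz -0.044
-36 F [0.7 0.2 2.3] Mz -0.043
-42 F [0.4 0.1 2.5] Mz -0.049
-48 F [0.9 0.3 2.5] Mz -0.038
-54 F [ 0.6 -0.   2.4] Mz -0.043
-60 F [0.6 0.2 2.3] Mz -0.046
-62 F [0.8 0.2 2.4] Mz -0.009
turned t24.44 [0.4922 0.0117 0.0635] F [ 0.87 -0.48  5.42] M [ 0.013  0.022 -0.031] op0.225 gf33.2 q6 0.10
```

View pics/s3.png

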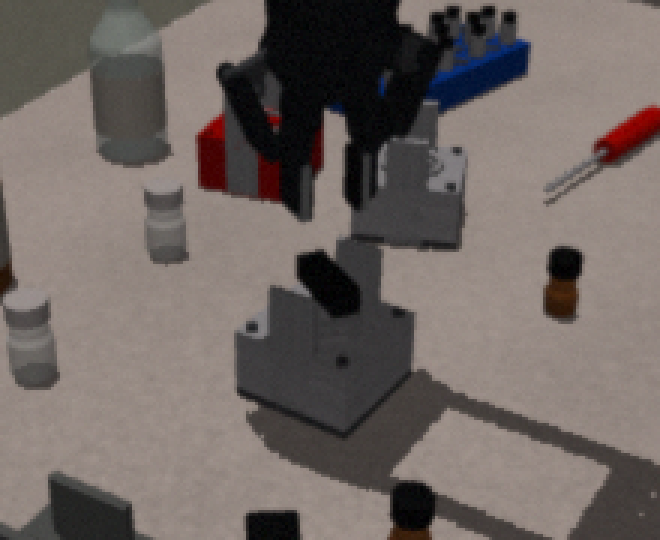

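The picture shows the closure seated in cell A with its handle turned about 32° from the slot. The turn to about 94° then met little resistance. I release, retreat and check.

Run:
```python
from h import *
x,y,a=CA
eoat.command_gripper(.34);robot.move_l([x,y,.14],vel=.08)
robot.move_ptp([.25,.4,.25],Q(45));robot.sleep(.3);st()
for n in("top","side"):
    P=cloud(viewer.snapshot(n)).reshape(-1,3)
    m=P[(np.hypot(P[:,0]-x,P[:,1]-y)<.033)&(P[:,2]>.08)&(P[:,2]<.12)]
    print(n,len(m),rect(m),np.percentile(m[:,2],[50,90,99]).round(4))
p=viewer.snapshot("top");cv2.imwrite("pics/t4.png",p["frame"][110:330,180:460].repeat(2,0).repeat(2,1))
```

```text
t27.82 [0.2505 0.3997 0.2498] F [ 0.69 -0.33  0.52] M [-0.031 -0.009 -0.006] op0.340 gf0.0 q6 0.11
top 356 [491.6  11.6  55.8  20.   79.1] [0.0885 0.0901 0.0916]
side 217 [490.9  10.3  61.2  20.9  79.3] [0.0871 0.0882 0.0891]
```

View pics/t4.png

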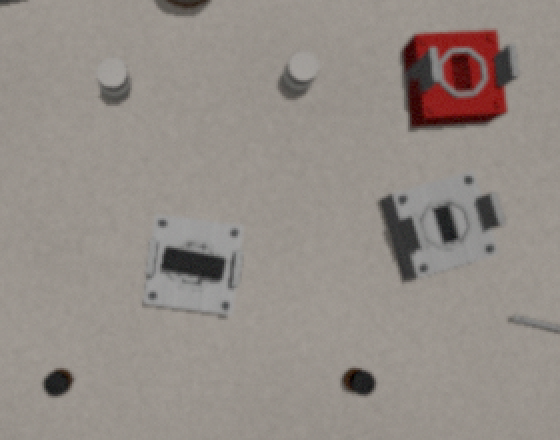

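The top view shows the closure centred on cell A with its handle at 79°, which is 86° from the slot's line. The handle top is at 88 mm, so it is fully seated, and all vials and jars stand.

```bash
python3 -c "
from plant import workorder;print(workorder.sign_off())"
```

```text
the job is handed in; nothing more can be done
None
```

The closure is seated and locked about 86–94° clockwise in the sound cell (the one at about x 0.49, y 0.01). It is released with the arm clear and all vials and jars standing, and I handed the job in at about 28 s; the sign-off gave no verdict.

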